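Refit a dryer drum roller on its axle

ROBOT

A 6-joint arm with a two-finger parallel gripper is mounted at the origin on the work surface. World frame = base frame: x ahead of the robot, y to its left, z up, the work surface at z = 0. Lengths are in m, angles in rad, forces in N, time in s.
With the tool pointing down it reaches from about 0.3 to 0.775 m from the base axis. Payload 14.6 kg.
Tool frame: the origin (TCP) lies midway between the tips of the shut fingers; the grasp point (between the pads) lies 19 mm behind it; z points along the fingers, y is the line along which they close (so a half turn about z gives the same grasp; the last joint's range is limited). The gripper opens to 85 mm and grips with 20 to 120 N. Pads are 22 mm wide; open, the fingers measure 114 mm over their backs; the gripper's body (76 mm by 85 mm) begins 54 mm behind the grasp point. The pads swing forward as they close: fully open they stand 13 mm farther back than shut.
Start: joints at [1.16, 0.3, 1.521, -0, 1.321, -0.067], TCP at [0.185, 0.518, 0.206] pointing down, gripper open.
Joint ranges: [-3.03, 3.03], [-0.79, 2.21], [0.23, 2.52], [-1.04, 4.18], [0, 3.07], [-2.55, 2.55]. Speed limits (rad/s): [2.22, 2.22, 2.57, 3.14, 3.14, 3.14].

INTERFACE

Orientations are given as a rotation vector (axis times angle).
In Python, from bench import bot gives the robot as it stands. The module is installed in compiled form; this text tells all that it offers.
- The arm moves only by the shell command python3 -m pendant 'ROWS' [FORCE]. ROWS is JSON, one flat list of numbers, 5 for each row, row after row: the opening, from 0 (shut) to 1 (fully open), then the shift along the tool's x, y, z in m, then the turn about the tool's z in rad. In form: [grip, tx, ty, tz, spin, grip, tx, ty, tz, spin, ...]. A call has 1 to 20 rows; each row shifts and turns the commanded pose from where the row before left it, along the tool's axes as they then stand; what a row does not reach is not made up. A row lasts 1/10 s, in which the tool goes at most 50 mm and 8.59 degrees, less where a joint would pass 70% of its speed; a pose out of reach is approached as far as the arm can. A call is refused whole if a number of a shift passes 0.05 or a number of a turn 0.15, either way. A call with a gripper value outside its range is refused whole. The fingers move at their own pace and stop on an object; FORCE is the grip in N (left out, the last holds). Time passes only in rows, so rows that do not move let the fingers close. It gives the time, the measured TCP pose, the force, the opening and the grip force at its end, in the units of the state.
- bot.sense(): the state, without advancing time (a new reading comes with each control period).
- bot.capture(name): name is "scene" or "top" or "wrist"; returns the picture (384x512x3 uint8, blue, green, red); there is no depth.
- bot.camera_model(name): a dict with "K" (3x3 intrinsics, pixels), "rvec" (rotation vector, rad) and "tvec" (3), from world to camera coordinates, as OpenCV has them. Camera axes: x right, y down, z forward; pixel columns grow to the right and rows downward; lengths in m; the calibration is good to about 2 mm. The wrist camera is an equidistant fisheye: a pixel r from the principal point sees the ray r / f radians off the axis. A picture is of the moment at which its call begins: read the wrist's pose just before it. camera_model takes no time and is no camera call; for the wrist camera it gives the pose at the moment of the call.
- bot.sign_off(): hands the job in; it is judged then, once.
The state is a dict: "time_s": time; "joint_pos": joint angles; "dq": joint speeds; "effort": joint torques, N m; "position": TCP position; "tool_rot": TCP orientation; "wrist_force": force on the tool from outside, world axes, zero at the start; "wrist_torque": the same for the moment, N m; "grip_width": opening from 0.0 (shut) to 1.0 (fully open); "grip_force": force on a finger pad.
Only numpy, scipy, OpenCV 4.12 (cv2) and the standard library are available. Lean on these libraries where they do the work, as an engineer would, in place of code of your own. Each camera call takes 0.05 s, during which the arm holds its last target. There are 200 camera calls.

TASK

Stand the white drum roller between the two cheeks of the steel bracket, then thread the axle through the orange cheek, the roller and the other cheek until its brass head sits fully home against the orange cheek. Leave the roller and axle in place, let go of them, and do not disturb the grease can, the screwdriver or the old black roller.

Things in the scene. Friction and masses are not known exactly. Their poses are not given: they have to be found in the camera images.
- bracket: fixed steel bracket; origin: centre of its underside, on the counter. Base 110 (x) x 90 (y) x 8 mm. Two upright cheeks, 28 mm wide in x, 8 mm thick in y, tops 58 mm above the counter: orange from y = +18 to +26 mm, bare aluminium from y = -26 to -18 mm, 36 mm clear between. Each has a 13 mm hole along y at x = 0, 40 mm above the counter
- orange_hole (a point): centre of the hole at the outer face of the orange cheek (bracket x 0, y +26, z 40 mm)
- far_hole (a point): centre of the hole at the outer face of the aluminium cheek (bracket x 0, y -26, z 40 mm)
- seat (a point): where the roller's centre belongs (bracket x 0, y 0, z 40 mm). Two chocks across the base (x from 22 to 30 mm either side, tops 16 mm above the counter) stop the roller rolling off; resting on the base between them, its bore is level with the holes, with about 2 mm play in x and 3 mm each way in y
- roller: loose white plastic wheel, 64 mm diameter, 30 mm wide, 14 mm bore, about 0.12 kg. Origin at its centre; its y axis is the bore axis, level at the start, when it stands on its tread on the stand, along the stand's y. Gripped from above across its diameter (fingers along its x), it can be lowered between the cheeks, the fingers passing beside them
- stand: fixed plywood stand 100 (x) x 70 (y) mm; origin: centre of its underside on the counter; top face 8 mm up, with two chocks like the bracket's (tops 16 mm up); the roller's centre is 40 mm above the counter
- axle: loose axle, about 0.12 kg. Origin on its centre line at the shoulder where head meets shank. Brass head 18 mm diameter, 30 mm long, towards +y. Steel shank 10 mm diameter, 95 mm long, towards -y, its last 7 mm tapering to 5 mm. Balances 16 mm from the shoulder towards the tip. Starts level on the rack, centre line 50 mm above the counter, head under the hood
- axle_tip (a point): tip of the axle's shank (axle y = -95 mm)
- axle_head (a point): middle of the axle's brass head (axle y = +15 mm)
- rack: fixed blue rack; origin on the counter below the axle's line. Base 60 (x) x 172 (y) x 8 mm. Three V-notched posts at y = +39, -13, -65 mm, 8 mm thick in y, 23 mm wide in x, tops about 52 mm up, hold the shank's centre line 50 mm up. The axle starts along the rack's y, tip to -y, shoulder at y = +45 mm, on the first two posts; its shank can be gripped between them
- hood (a point): middle of the rack's hood roof underside (rack y +65, z 92 mm): roof 50 mm wide in x, 4 mm thick, from rack y +45 to +85 mm, closed by a wall at y = +79 to +85 mm, sides and front open. It keeps the axle's head out of reach from above
- rest (a point): where the shoulder lies (rack y -7, z 50 mm) once the axle has been lifted about 24 mm (no more than 30 under the roof; the fingertips too must clear the posts), drawn 52 mm towards rack -y and laid on the last two posts: the head is then clear of the hood, between first and second post, free to be gripped from above
- grease_can: red-labelled can, 56 mm diameter, 65 mm tall, origin at the centre of its underside; bystander
- screwdriver: screwdriver lying on the counter; bystander
- old_roller: worn black rubber roller lying flat, 62 mm diameter, 28 mm tall, origin at the centre of its underside; bystander
Mind the look-alikes: they are no part of the job. Leave any pink or red look-alike of the bracket alone.

How it is judged:
By the outcome, as a careful person would: the job done as asked, in the order asked, and still so for the second after the job is handed in, with the robot touching nothing.
It also fails if it takes over 67 s, if anything falls off the work surface, if the arm or the gripper's body presses on something with over 40 N, if the wrist force passes 120 N, or if a joint passes its speed limit or range.

## Working session

There is one attempt and no reset: what is moved stays moved. The work goes in short steps, Python scripts to look and compute and a shell command to move; the robot and the scene stay as the last step left them, time stands still between calls to the robot, and variables do not carry over. Pictures are saved under pics/ and viewed, at most 10 in all, crops included, and the job is handed in when it is done.

```bash
mkdir -p pics; cat > h.py <<'E'
import numpy as np, cv2
from bench import bot
def save(n,f):
    im=bot.capture(n); cv2.imwrite('pics/'+f,im); return im
def ray(n,px,m=None):
    m=m or bot.camera_model(n); K=np.array(m['K'],float).reshape(3,3)
    R=cv2.Rodrigues(np.array(m['rvec'],float))[0]; t=np.array(m['tvec'],float).ravel()
    x=(px[0]-K[0,2])/K[0,0]; y=(px[1]-K[1,2])/K[1,1]
    if n=='wrist':
        r=np.hypot(x,y); d=np.array([np.sin(r)*x/r,np.sin(r)*y/r,np.cos(r)]) if r>1e-9 else np.array([0,0,1.])
    else: d=np.array([x,y,1.])
    return -R.T@t, R.T@d
def atz(n,px,z,m=None):
    o,d=ray(n,px,m); return o+d*(z-o[2])/d[2]
def proj(n,P,m=None):
    m=m or bot.camera_model(n); K=np.array(m['K'],float).reshape(3,3)
    R=cv2.Rodrigues(np.array(m['rvec'],float))[0]; t=np.array(m['tvec'],float).ravel()
    c=R@np.array(P,float)+t
    if n=='wrist':
        s=np.hypot(c[0],c[1]); th=np.arctan2(s,c[2]); u=c[:2]/s*th
    else: u=c[:2]/c[2]
    return u[0]*K[0,0]+K[0,2],u[1]*K[1,1]+K[1,2]
E
python3 - <<'E'
from h import *
a=save('scene','s1.png'); b=save('top','t1.png')
cv2.imwrite('pics/t1b.png',cv2.resize(b,(800,600)))
cv2.imwrite('pics/s1b.png',cv2.resize(a,(800,600)))
s=bot.sense();print(s['position'],s['tool_rot'],s['time_s'])
for n in('top','scene','wrist'):
    o,d=ray(n,(256,192));print(n,o,d,bot.camera_model(n)['K'])
E
```

```text
[0.18528432 0.51760664 0.20548163] [-5.37278393e-01 -3.09503472e+00  1.57151001e-03] 0.1
top [ 0.33115473 -0.00466226  1.34192077] [ 0.15837934 -0.01160292 -0.98733424] [[459.28413533   0.         253.2946199 ]
 [  0.         459.28413533 190.3538051 ]
 [  0.           0.           1.        ]]
scene [ 0.93159756 -0.28645496  0.88912236] [-0.41770062  0.30298389 -0.8566186 ] [[408.02059752   0.         255.83691188]
 [  0.         408.02059752 188.62779461]
 [  0.           0.           1.        ]]
wrist [0.1134466  0.54350691 0.37227271] [ 0.27873063 -0.10254709 -0.9548787 ] [[297.31863964   0.         256.35705015]
 [  0.         297.31863964 193.23267498]
 [  0.           0.           1.        ]]
```

View pics/t1b.png

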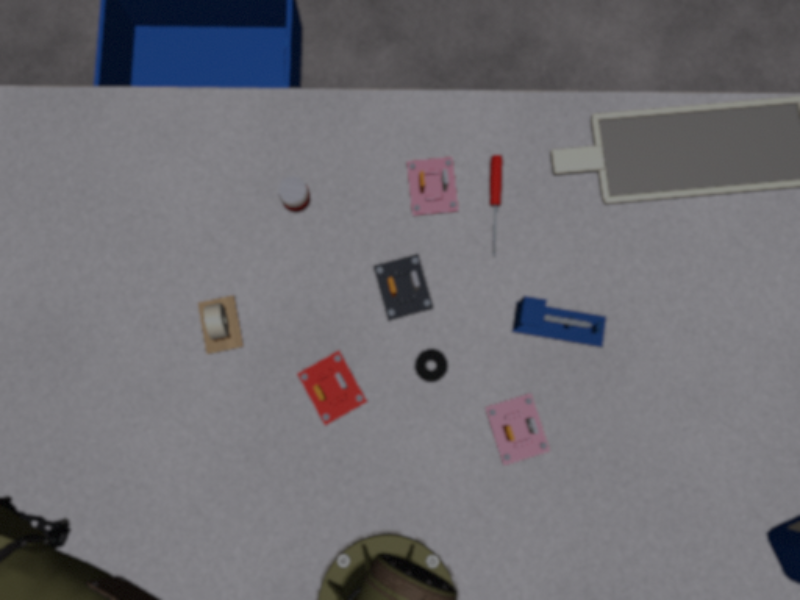

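View pics/s1b.png

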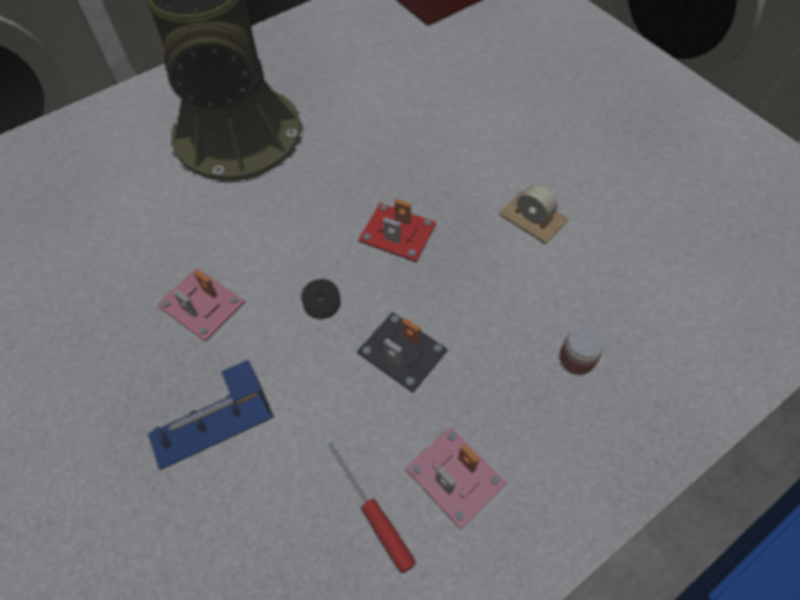

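The top view shows, in 800x600 pixels, the stand with the white roller at (221,324), the steel bracket at (403,287) with its orange cheek to the left, and the blue rack at (560,322) with its hood to the left. The scene view agrees. The pink and red brackets are decoys.

```bash
python3 - <<'E'
from h import *
s=1.5625
def P(u,v,z): return atz('top',((u+.5)/s-.5,(v+.5)/s-.5),z)
def show(n,c):
    q=[P(*p,.008) for p in c]; print(n,np.round(np.mean(q,0),4),
     'yaws(x axis along left/right edges; y along top/bottom)',[round(float(np.degrees(np.arctan2(*(q[i]-q[j])[1::-1]))),1) for i,j in((0,3),(1,2),(0,1),(3,2))],
     [round(float(np.linalg.norm(q[i]-q[j])),3) for i,j in((0,3),(1,2),(0,1),(3,2))])
show('stand',[(199,300),(235,296),(243,347),(207,353)])
show('bracket',[(374,265),(417,254),(433,304),(390,320)])
# axle: shank line at z=.05
a=P(545,318,.05);b=P(592,325,.05);print('axle',a,b,np.degrees(np.arctan2(*(a-b)[1::-1])))
for p in[(514,331),(604,346),(606,317)]: print(P(*p,.008))
for p in[(521,298),(547,301)]: print('hood',P(*p,.096))
t=bot.capture('top'); c=cv2.resize(t[180:225,320:395],None,fx=8,fy=8,interpolation=cv2.INTER_CUBIC)
d=cv2.resize(t[160:230,120:285],None,fx=4.8,fy=4.8,interpolation=cv2.INTER_CUBIC)[:,:600]
w=bot.sense(); cv2.imwrite('pics/c.png',c)
E
```

```text
stand [0.4973 0.3145 0.008 ] yaws(x axis along left/right edges; y along top/bottom) [11.4, 11.3, 97.0, 100.1] [0.101, 0.098, 0.068, 0.067]
bracket [ 0.5733 -0.0262  0.008 ] yaws(x axis along left/right edges; y along top/bottom) [16.7, 17.6, 105.2, 111.1] [0.11, 0.101, 0.084, 0.086]
axle [ 0.50827768 -0.28328621  0.05      ] [ 0.49625045 -0.36846947  0.05      ] 81.96339522397008
[ 0.48894089 -0.23361889  0.008     ]
[ 0.46232833 -0.40132881  0.008     ]
[ 0.5170102  -0.40720156  0.008     ]
hood [ 0.53711893 -0.23192313  0.096     ]
hood [ 0.532205   -0.27765334  0.096     ]
```

View pics/c.png

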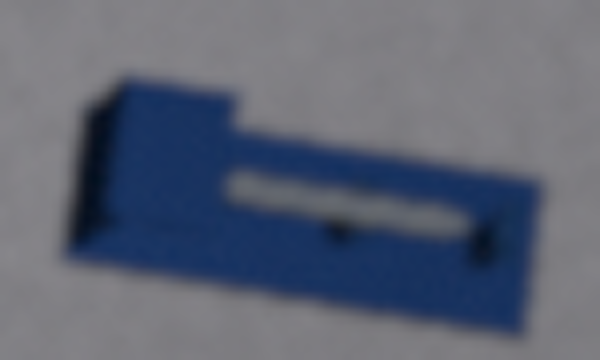

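The crop shows the hood at the left and the silver shank running right, pointing along about yaw 82°. Next I move above the roller.

```bash
python3 -m pendant '[1,-0.045,-0.011,0,0, 1,-0.045,-0.011,0,0, 1,-0.045,-0.011,0,0, 1,-0.045,-0.011,0,0, 1,-0.045,-0.011,0,0, 1,-0.045,-0.011,0,0, 1,-0.045,-0.011,0,0, 1,-0.045,-0.01,0,0, 1,0,0,0,0.149, 1,0,0,0,0.149, 1,0,0,0,0.149, 1,0,0,0,0.149, 1,0,0,0,0.149, 1,0,0,0,0.149, 1,0,0,0,0.149, 1,0,0,0,0]' 40
cat >> h.py <<'E'
def to(p,yaw_y=None):
    """tool-frame shift to world TCP p, and spin so tool y gets yaw_y (deg, mod 180); shift given in axes before spin"""
    s=bot.sense(); R=cv2.Rodrigues(np.array(s['tool_rot']))[0]
    y=np.degrees(np.arctan2(R[1,1],R[0,1]))
    print('t',s['time_s'],'pos',np.round(s['position'],4),'yawy',round(y,2),'zax',np.round(R[:,2],3))
    print('shift',np.round(R.T@(np.array(p)-s['position']),4), 'spin', None if yaw_y is None else round(-np.radians((yaw_y-y+90)%180-90),3))
E
python3 - <<'E'
from h import *
to((.4973,.3145,.014),10.5)
im=save('wrist','w1.png'); cv2.imwrite('pics/w1b.png',cv2.resize(im,(800,600),interpolation=cv2.INTER_CUBIC))
for x,y in((50,35),(-50,35),(-50,-35),(50,-35)):
    a=np.radians(10.5);print(proj('wrist',(.4973+(x*np.cos(a)-y*np.sin(a))/1e3,.3145+(x*np.sin(a)+y*np.cos(a))/1e3,.008)))
E
```

```text
time_s: 1.75
position: [0.4949, 0.3145, 0.2057]
tool_rot: [-2.011, -2.413, 0.001]
wrist_force: [0.1, 0.2, -0.2]
grip_width: 1.0
grip_force: 0.0
t 1.75 pos [0.4949 0.3145 0.2057] yawy 10.4 zax [-0.001 -0.    -1.   ]
shift [-0.0004  0.0025  0.1917] spin -0.002
(np.float64(298.6130042394405), np.float64(136.95210548450476))
(np.float64(217.60474782154157), np.float64(136.62744633531815))
(np.float64(219.11186456408714), np.float64(190.82395511116357))
(np.float64(296.61522917853154), np.float64(191.08938227013792))
```

View pics/w1b.png

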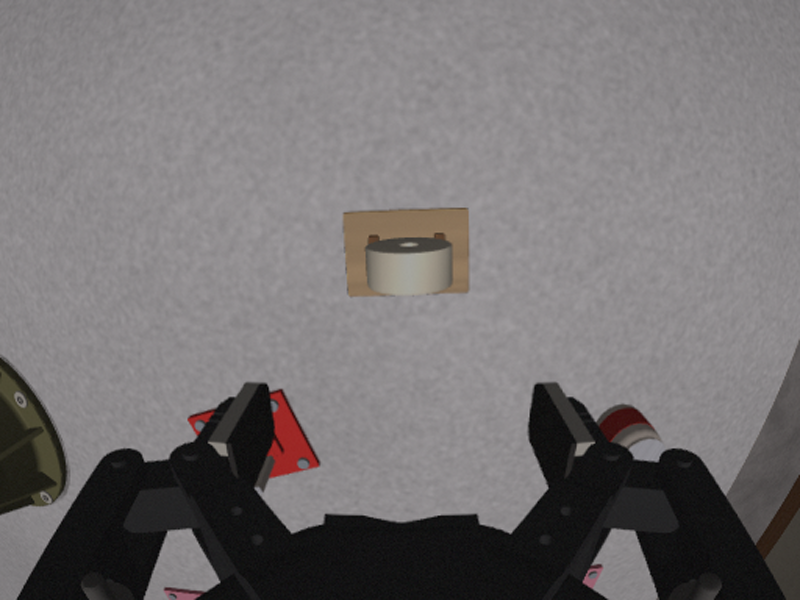

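The wrist view shows the stand's corners at (468,208), (344,212), (348,296) and (469,292), with the roller between its chocks.

```bash
python3 - <<'E'
from h import *
s=1.5625
q=[atz('wrist',(u/s,v/s),.008) for u,v in[(468,208),(344,212),(348,296),(469,292)]]
c=np.mean(q,0);a=lambda d:np.degrees(np.arctan2(d[1],d[0]))
print(c,a(q[0]-q[1]),a(q[3]-q[2]),a(q[1]-q[2])-90,a(q[0]-q[3])-90)
# roller tread silhouette mid
l,r=atz('wrist',(366/s,268/s),.04),atz('wrist',(452/s,268/s),.04);print((l+r)/2)
to((c[0],c[1],.014),a(q[0]-q[1]))
E
```

```text
[0.49996134 0.31842999 0.008     ] 12.648625198451159 12.690187938228522 11.778876337162899 13.29653091264386
[0.50176808 0.31359624 0.04      ]
t 1.8 pos [0.4949 0.3145 0.2058] yawy 10.73 zax [-0. -0. -1.]
shift [0.0029 0.0058 0.1918] spin -0.034
```

```bash
python3 -m pendant '[1,0.003,0.006,0.02,0, 1,0,0,0.04,-0.034, 1,0,0,0.04,0, 1,0,0,0.04,0, 1,0,0,0.03,0, 1,0,0,0.021,0, 1,0,0,0,0, 0.6,0,0,0,0, 0.6,0,0,0,0, 0.6,0,0,0,0, 0.6,0,0,0,0, 0.6,0,0,0,0]' 50
python3 -c "
from h import *
to((.5,.318,.014),12.6);s=bot.sense();print(s['grip_width'],s['grip_force'],s['wrist_force'])"
```

```text
time_s: 3.0
position: [0.5005, 0.319, 0.0174]
tool_rot: [1.965, 2.451, 0.002]
wrist_force: [-7.4, -2.3, 12.6]
grip_width: 0.67
grip_force: 50.3
t 3.0 pos [0.5005 0.319  0.0174] yawy 12.56 zax [ 0.001  0.001 -1.   ]
shift [-0.0009 -0.0007  0.0034] spin -0.001
0.6695825309226983 50.33216401934624 [-7.44281068 -2.33640524 12.58663135]
```

```bash
python3 -m pendant '[0.6,0,0,-0.005,0, 0.6,0,0,-0.01,0, 0.6,0,0,-0.02,0, 0.6,0,0,-0.03,0, 0.6,0,0,-0.045,0, 0.6,0,0,-0.03,0, 0.6,0,0,0,0]' 50
python3 - <<'E'
from h import *
to((.5733,-.0262,.16),17.4);s=bot.sense();print(s['grip_width'],s['grip_force'],s['wrist_force'])
im=save('wrist','w2.png'); cv2.imwrite('pics/w2b.png',cv2.resize(im,(800,600),interpolation=cv2.INTER_CUBIC))
E
```

```text
time_s: 3.7
position: [0.5021, 0.3195, 0.161]
tool_rot: [1.964, 2.448, 0.013]
wrist_force: [0.6, 0.3, -0.8]
grip_width: 0.67
grip_force: 50.8
t 3.7 pos [0.5021 0.3195 0.161 ] yawy 12.51 zax [ 0.008  0.004 -1.   ]
shift [-3.53e-01 -5.40e-03  1.00e-04] spin -0.085
0.6697076328695989 50.84991920739412 [ 0.59768442  0.30218581 -0.78933868]
```

View pics/w2b.png

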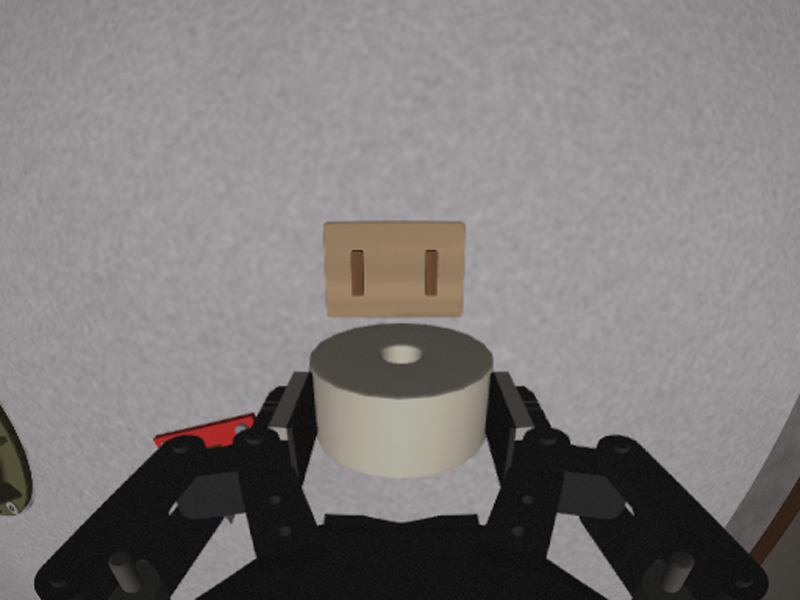

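The roller is held level, with its bore at (402,354), and the stand is empty. I'll fit the roller's place in the hand and carry it above the bracket.

```bash
cat >> h.py <<'E'
def tw(p):
    s=bot.sense(); return np.array(s['position'])+cv2.Rodrigues(np.array(s['tool_rot']))[0]@np.array(p)
E
python3 - <<'E'
from h import *
from scipy.optimize import least_squares
k=1.5625
o=[((402,354),(.015,0,0)),((402,398),(.015,0,-.032)),((402,472),(-.015,0,-.032)),((402,324),(.015,0,.032)),((310,362),(.015,-.032,0)),((493,362),(.015,.032,0))]
m=bot.camera_model('wrist')
def f(v,sg): return np.ravel([np.array(proj('wrist',tw(v+np.array(q)*[1,sg,1]),m))-np.array(u)/k for u,q in o])
for sg in(1,-1):
    r=least_squares(f,[0,0,-.02],args=(sg,));print(sg,np.round(r.x,4),np.round(r.fun,1))
E
python3 -m pendant '[0.6,-0.044,0,-0.01,0, 0.6,-0.044,-0.001,-0.01,0, 0.6,-0.044,-0.001,-0.01,0, 0.6,-0.044,-0.001,0,0, 0.6,-0.044,-0.001,0,0, 0.6,-0.044,-0.001,0,0, 0.6,-0.044,0,0,0, 0.6,-0.044,0,0,0, 0.6,0,0,0,-0.085, 0.6,0,0,0,0, 0.6,0,0,0,0]' 60
python3 - <<'E'
from h import *
to((.5733,-.0262,.16),17.4)
im=save('wrist','w3.png'); cv2.imwrite('pics/w3b.png',cv2.resize(im,(800,600),interpolation=cv2.INTER_CUBIC))
E
```

```text
1 [-0.0078  0.001  -0.0126] [-0.1  1.6 -0.   1.3 -0.   3.4 -0.2  1.1  3.  -3.9 -2.7 -3.9]
-1 [-282276.9854     997.9481  553635.7093] [ -0.1  15.8  -0.1 -12.4  -0.1 -59.7  -0.1  35.   58.8  10.7 -58.3  10.7]
time_s: 4.85
position: [0.5712, -0.0257, 0.1844]
tool_rot: [-1.862, -2.529, 0.001]
wrist_force: [0.5, -0.1, -1.0]
grip_width: 0.659
grip_force: 62.8
t 4.85 pos [ 0.5712 -0.0257  0.1844] yawy 17.27 zax [-0.001  0.    -1.   ]
shift [-0.0011  0.0018  0.0244] spin -0.002
```

View pics/w3b.png

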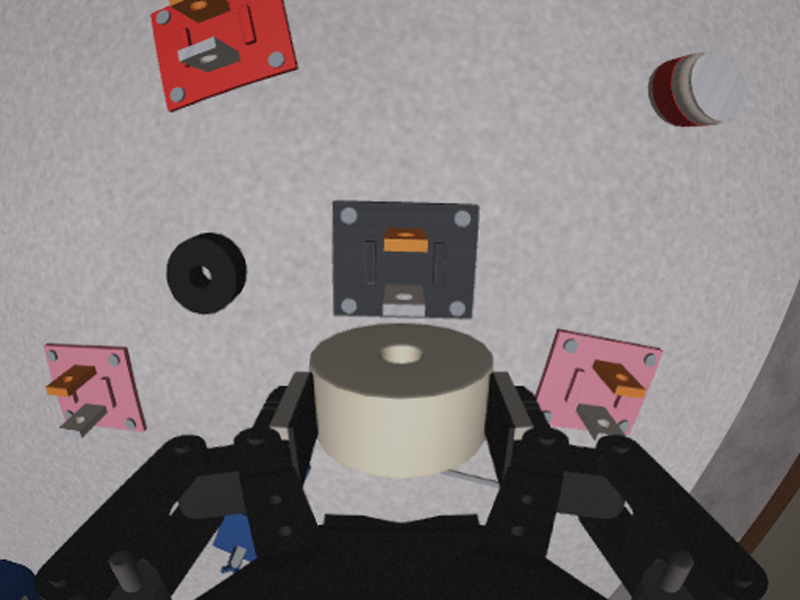

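The bracket is centred ahead in the view: base corners at (333,201), (479,206), (472,318) and (335,316), with orange and aluminium cheek tops at about (406,245) and (404,307). I'll fit both poses.

```bash
python3 - <<'E'
from h import *
from scipy.optimize import least_squares
k=1.5625; m=bot.camera_model('wrist')
B=[((333,201),(-55,45,8)),((479,206),(55,45,8)),((472,318),(55,-45,8)),((335,316),(-55,-45,8)),((384,240),(-14,26,58)),((428,240),(14,26,58)),((428,251),(14,18,58)),((384,251),(-14,18,58)),((383,300),(-14,-18,58)),((425,302),(14,-18,58)),((425,314),(14,-26,58)),((383,314),(-14,-26,58))]
def f(v):
    a=v[2];R=np.array([[np.cos(a),-np.sin(a),0],[np.sin(a),np.cos(a),0],[0,0,1]])
    return np.ravel([np.array(proj('wrist',R@np.array(q)/1e3+[v[0],v[1],0],m))-np.array(u)/k for u,q in B])
r=least_squares(f,[.573,-.026,.3]);print(r.x,np.degrees(r.x[2]),np.round(r.fun.reshape(-1,2),1).tolist())
o=[((402,354),(.015,0,0)),((402,398),(.015,0,-.032)),((402,472),(-.015,0,-.032)),((402,324),(.015,0,.032))]
for z in(-.0126,-.0226):
    g=lambda v:np.ravel([np.array(proj('wrist',tw(np.array([v[0],v[1],z])+q),m))-np.array(u)/k+[0,v[2]] for u,q in o])
    q=least_squares(g,[0,0,0]);print(z,q.x,np.round(q.fun,1))
# face mask ellipse
im=cv2.imread('pics/w3.png'); g=cv2.cvtColor(im,cv2.COLOR_BGR2GRAY)
print(g[190:305:3,256])
print(m['rvec'],m['tvec'],np.round(ray('wrist',(256,193))[0]-bot.sense()['position'],4))
E
```

```text
[ 0.5742074  -0.02371181  0.27846878] 15.955086102673343 [[-0.7, -0.3], [0.6, -1.2], [0.4, 0.3], [-1.0, -0.4], [0.1, -1.5], [0.0, -0.9], [-0.3, -0.1], [0.0, -0.7], [0.2, 2.1], [0.3, 1.4], [0.0, 1.0], [0.1, 0.4]]
-0.0126 [-9.63514177e-03  9.97783685e-04 -4.71318710e+00] [-0.  -0.2  0.1 -0.1  0.   1.3 -0.1 -1.1]
-0.0226 [-4.08271650e-03  9.75201240e-04 -4.89321293e+00] [-0.  -1.9  0.1  0.3  0.   5.4 -0.1 -3.8]
[155  76 158 164 115 173  75  76  79  80 117 194 194 193 153  78  80  81
  81  80  81  92 195 195 193 193 194 193 193 193 194 193 192 193 192 192
 191 191 191]
[-2.80607187 -0.42612255 -0.06350294] [-0.53826114 -0.21771276  0.30062066] [-0.022   0.0735  0.1668]
```

```bash
python3 - <<'E'
from h import *
k=1.5625
m=bot.camera_model('wrist'); s=bot.sense()
R=cv2.Rodrigues(np.array(s['tool_rot']))[0]; Rc=cv2.Rodrigues(np.array(m['rvec'],float))[0]; t=np.array(m['tvec']).ravel()
Rct=Rc@R; tct=Rc@np.array(s['position'])+t   # tool->cam
print('cam in tool',-Rct.T@tct,'axis',Rct[2])
R1=cv2.Rodrigues(np.array([-2.011,-2.413,.001]))[0]; p1=np.array([.4949,.3145,.2057])
m1=dict(K=m['K'],rvec=cv2.Rodrigues(Rct@R1.T)[0],tvec=tct-Rct@R1.T@p1)
a=np.radians(12.6);Q=np.array([[np.cos(a),np.sin(a)],[-np.sin(a),np.cos(a)]])
for n,u,z in(('bore',(409,244.5),.04),('neartop',(409,252),.072),('fartop',(409,296),.072),('bot',(409,238),.008)):
    P=atz('wrist',(u[0]/k,u[1]/k),z,m1);print(n,P, 'in stand',Q@(P[:2]-[.49996,.3184]))
g=cv2.cvtColor(cv2.imread('pics/w1.png'),cv2.COLOR_BGR2GRAY);print(g[130:195,270])
E
```

```text
cam in tool [ 0.07674488  0.00068309 -0.1667867 ] axis [-0.30149629 -0.00107157  0.95346675]
bore [0.4983751  0.33071801 0.04      ] in stand [0.00114036 0.01236709]
neartop [0.49770994 0.3314904  0.072     ] in stand [0.00065971 0.01326597]
fartop [0.50328883 0.30172222 0.072     ] in stand [-0.00038949 -0.01700229]
bot [0.49899924 0.33017037 0.008     ] in stand [0.00163001 0.01169649]
[148 147 149 128  95 116 117 117 117 119 118 119 119 119 120 119 120 120
 122 123 122 122  68  64  65  68  67  65  66  68  72 112 160 161 161 160
 161 160 160 161 160 159 160 160 160 158 160 160 160 158 158 158 159 158
 158 157 158 156 149 146 147 149 150 151 149]
```

```bash
python3 -c "
from h import *
to((.5725,-.0205,.074),16)"
python3 -m pendant '[0.6,0.0046,0.0027,0.01,0.022, 0.6,0,0,0.03,0, 0.6,0,0,0.04,0, 0.6,0,0,0.03,0, 0.6,0,0,0,0, 0.6,0,0,0,0]' 60
python3 - <<'E'
from h import *
to((.5725,-.0205,.074),16)
im=save('wrist','w4.png'); cv2.imwrite('pics/w4b.png',cv2.resize(im[110:310,150:362],(800,600*200*800//(212*600)) ,interpolation=cv2.INTER_CUBIC)[:600])
E
```

```text
t 4.9 pos [ 0.5713 -0.0254  0.1846] yawy 17.3 zax [-0.001  0.    -1.   ]
shift [0.0043 0.0027 0.1106] spin 0.023
time_s: 5.5
position: [0.5731, -0.0203, 0.0759]
tool_rot: [1.888, 2.511, 0.0]
wrist_force: [0.2, 0.0, 0.2]
grip_width: 0.661
grip_force: 62.8
t 5.5 pos [ 0.5731 -0.0203  0.0759] yawy 16.11 zax [ 0. -0. -1.]
shift [ 0.     -0.0006  0.0019] spin 0.002
```

View pics/w4b.png

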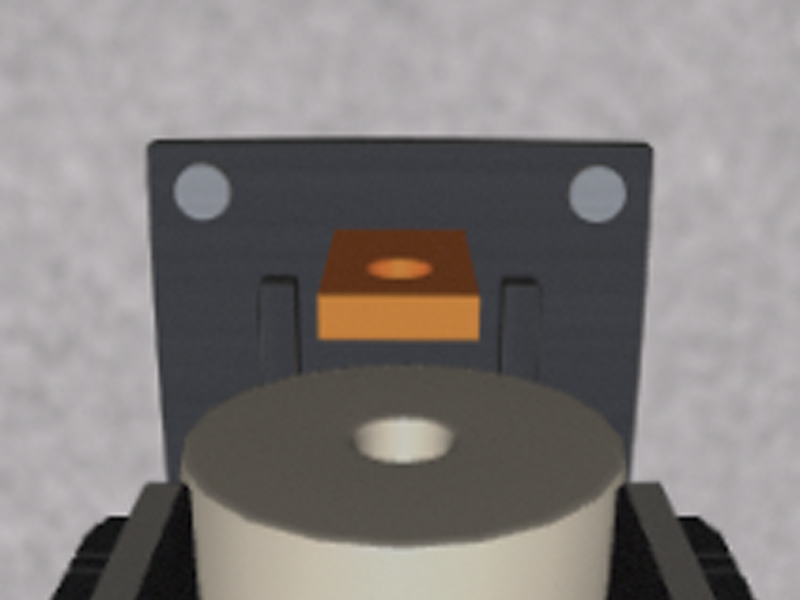

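The orange cheek's top spans u 318–480 with its inner edge at v=340 (crop). The roller's lower rim is at v=365 and its bore at (404,440), so it is laterally aligned. I'll measure the gap.

```bash
python3 - <<'E'
from h import *
k=800/212
a=np.radians(16.1);Q=np.array([[np.cos(a),np.sin(a)],[-np.sin(a),np.cos(a)]])
def p(n,u,v,z,O=np.array([.5742,-.0237])):
    P=atz('wrist',(150+u/k,110+v/k),z);print(n,np.round(1e3*(Q@(P[:2]-O)),1))
p('base L (-55,45)',150,142,.008);p('base R (55,45)',652,146,.008)
p('cheek outer L(-14,26)',318,294,.058);p('R',480,294,.058)
p('cheek inner (-14,18)',318,340,.058);p('R',480,340,.058)
z0=bot.sense()['position'][2]+.0226
p('roller bottom (y15 -> want)',404,365,z0-.032);p('bore',404,440,z0);p('top',404,544,z0+.032)
E
```

```text
base L (-55,45) [-53.1  44.2]
base R (55,45) [54.9 43.3]
cheek outer L(-14,26) [-13.6  24.9]
R [14.4 24.9]
cheek inner (-14,18) [-13.8  16.5]
R [14.6 16.5]
roller bottom (y15 -> want) [ 1.3 15.3]
bore [ 1.2 15.8]
top [ 1.1 17. ]
```

```bash
python3 -m pendant '[0.6,-0.0018,-0.0007,0,0, 0.6,0,0,0.01,0, 0.6,0,0,0.015,0, 0.6,0,0,0.015,0, 0.6,0,0,0.01,0, 0.6,0,0,0.007,0, 0.6,0,0,0.002,0, 0.6,0,0,0,0, 0.6,0,0,0,0]' 60
python3 -c "
from h import *
to((.5725,-.0205,.0174),16)"
```

```text
time_s: 6.45
position: [0.5728, -0.023, 0.0175]
tool_rot: [1.888, 2.51, -0.0]
wrist_force: [-10.8, -0.5, 22.5]
grip_width: 0.66
grip_force: 68.4
t 6.45 pos [ 0.5728 -0.023   0.0175] yawy 16.11 zax [ 0. -0. -1.]
shift [0.0025 0.0004 0.0001] spin 0.002
```

```bash
python3 -m pendant '[0.8,0,0,0,0, 1,0,0,0,0, 1,0,0,0,0, 1,0,0,0,0, 1,0,0,-0.02,0, 1,0,0,-0.03,0, 1,0,0,-0.04,0, 1,0,0,-0.04,0, 1,0,0,-0.03,0, 1,0,0,-0.01,0, 1,0,0,0,0, 1,0,0,0,0]' 60
python3 - <<'E'
from h import *
to((.51,-.31,.18),171.5)
im=save('wrist','w5.png'); cv2.imwrite('pics/w5b.png',cv2.resize(im[110:260,156:356],(800,600) ,interpolation=cv2.INTER_CUBIC))
E
```

```text
time_s: 7.65
position: [0.5721, -0.0228, 0.1843]
tool_rot: [-1.887, -2.509, 0.002]
wrist_force: [-0.2, -0.5, -0.5]
grip_width: 0.999
grip_force: 0.0
t 7.65 pos [ 0.5721 -0.0228  0.1843] yawy 16.1 zax [-0.002  0.    -1.   ]
shift [-0.2587 -0.1393  0.0044] spin 0.429
```

View pics/w5b.png

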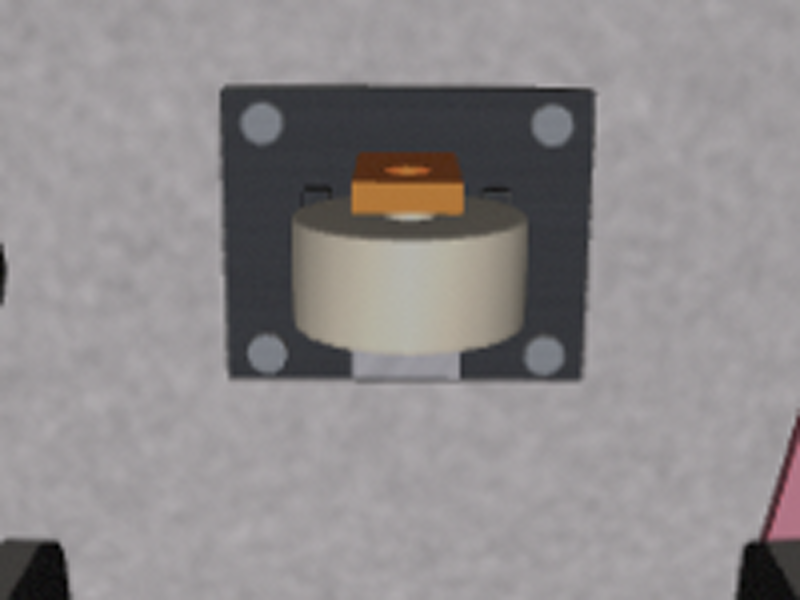

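The roller is seated upright between the cheeks, with the chock ends showing either side. It spans u 293–527 against the cheek's 352–463, so it is centred. On to the rack.

```bash
python3 - <<'E'
from h import *
from scipy.optimize import least_squares
m=bot.camera_model('wrist')
B=[((222,88),(-55,45,8)),((594,91),(55,45,8)),((582,379),(55,-45,8)),((230,379),(-55,-45,8)),((352,181),(-14,26,58)),((463,181),(14,26,58)),((463,213),(14,18,58)),((352,213),(-14,18,58))]
def f(v):
    a=v[2];R=np.array([[np.cos(a),-np.sin(a),0],[np.sin(a),np.cos(a),0],[0,0,1]])
    return np.ravel([np.array(proj('wrist',R@np.array(q)/1e3+[v[0],v[1],0],m))-[156+u[0]/4,110+u[1]/4] for u,q in B])
r=least_squares(f,[.573,-.026,.3]);print(r.x,np.degrees(r.x[2]),np.round(r.fun.reshape(-1,2),1).tolist())
E
python3 -m pendant '[1,-0.0424,-0.0238,0,0, 1,-0.0424,-0.0238,0,0, 1,-0.0424,-0.0238,0,0, 1,-0.0424,-0.0238,0,0, 1,-0.0424,-0.0238,0,0, 1,-0.0424,-0.0238,0,0, 1,0,0,0,0.143, 0.5,0,0,0,0.143, 0.5,0,0,0,0.143, 0.5,0,0,0,0, 0.5,0,0,0,0]' 60
python3 - <<'E'
from h import *
to((.5055,-.3065,.18),171.5)
im=save('wrist','w6.png'); cv2.imwrite('pics/w6b.png',cv2.resize(im[110:260,156:356],(800,600) ,interpolation=cv2.INTER_CUBIC))
E
```

```text
[ 0.57400894 -0.0243431   0.27630198] 15.830937104459368 [[-1.0, -0.2], [0.8, -0.5], [0.6, 0.7], [-0.5, 0.3], [-0.1, 0.0], [0.2, 0.1], [0.1, -0.0], [-0.0, -0.2]]
time_s: 8.8
position: [0.5058, -0.3067, 0.1849]
tool_rot: [-2.374, -2.055, 0.001]
wrist_force: [-0.2, 0.2, 0.6]
grip_width: 0.5
grip_force: 0.0
t 8.8 pos [ 0.5058 -0.3067  0.1849] yawy -8.22 zax [-0.001  0.001 -1.   ]
shift [ 0.0001 -0.0003  0.0049] spin 0.005
```

View pics/w6b.png

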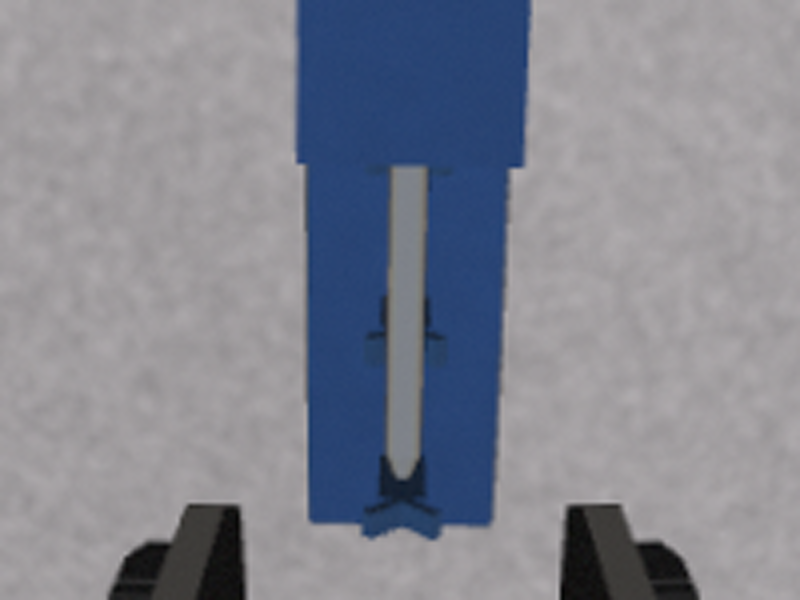

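The shank runs from (408,170) at the hood edge to its tip at (402,480). The posts are at v≈337 and v≈510.

```bash
python3 - <<'E'
from h import *
def p(u,v,z): return atz('wrist',(156+u/4,110+v/4),z)
a=p(408.5,180,.05);t=p(402.5,480,.05);d=(a-t)[:2];d/=np.linalg.norm(d);print(a,t,'yaw y',np.degrees(np.arctan2(d[1],d[0])))
l,r=p(310,523,.008),p(493,523,.008);h1,h2=p(297,164,.096),p(524,166,.096)
print('base end y=-86',(l+r)/2,'hood front y=45',(h1+h2)/2)
O1=(l+r)[:2]/2+d*.086;O2=(h1+h2)[:2]/2-d*.045;O3=t[:2]+d*.05;print(O1,O2,O3, 'mid post front y=-9:',((p(378,337,.051)+p(436,337,.051))/2)[:2]+d*.009)
O=(O1+O2+O3)/3; g=O+d*.013;print('O',O)
to((*g,.032),np.degrees(np.arctan2(d[1],d[0]))-90)
E
```

```text
[ 0.51124432 -0.28445365  0.05      ] [ 0.49760117 -0.36759625  0.05      ] yaw y 80.68119542874061
base end y=-86 [ 0.49223704 -0.40187957  0.008     ] hood front y=45 [ 0.51319275 -0.27292229  0.096     ]
[ 0.50616282 -0.31701454] [ 0.505906  -0.3173284] [ 0.50569756 -0.31825612] mid post front y=-9: [ 0.50630518 -0.3171675 ]
O [ 0.50592213 -0.31753302]
t 8.85 pos [ 0.5058 -0.3067  0.1851] yawy -8.24 zax [-0.001  0.001 -1.   ]
shift [0.0022 0.0021 0.1531] spin 0.019
```

```bash
python3 -m pendant '[0.5,0.0022,0.0021,0.01,0.017, 0.5,0,0,0.03,0, 0.5,0,0,0.04,0, 0.5,0,0,0.04,0, 0.5,0,0,0.02,0, 0.5,0,0,0.012,0, 0.5,0,0,0,0, 0,0,0,0,0, 0,0,0,0,0, 0,0,0,0,0, 0,0,0,0,0, 0,0,0,0,0, 0,0,0,0,0]' 60
python3 -c "
from h import *
to((.508,-.3047,.057),-9.1)"
```

```text
time_s: 10.15
position: [0.5084, -0.3051, 0.0342]
tool_rot: [2.397, 2.031, 0.0]
wrist_force: [0.2, -0.2, -0.4]
grip_width: -0.002
grip_force: 0.0
t 10.15 pos [ 0.5084 -0.3051  0.0342] yawy -9.45 zax [ 0. -0. -1.]
shift [ 0.0003 -0.0005 -0.0228] spin -0.006
```

```bash
python3 - <<'E'
from h import *
im=save('wrist','w7.png'); hs=cv2.cvtColor(im,cv2.COLOR_BGR2HSV).astype(int)
ch=lambda h,s,v: 'b' if s>120 and 100<h<130 and v>50 else ('o' if s>90 and 10<h<40 and v>60 else ('.' if v<60 else ('W' if v>150 else '+')))
for r in range(90,330,5): print(r,''.join(ch(*hs[r,c]) for c in range(176,340,2)))
for n,y,z in(('grasp',.013,.05),('tip',-.05,.05),('shoulder',.045,.05),('postmid',-.009,.05)):
    d=np.array([np.cos(np.radians(80.8)),np.sin(np.radians(80.8))]);print(n,np.round(proj('wrist',(*(np.array([.5059,-.3175])+d*y),z)),0))
E
```

```text
90 WWWWWWWWWWWWWWWWWWWWWWWWWWWWWWWWWWWWWWWWWWWWWWWWWWWWWWWWWWWWWWWWWWWWWWWWWWWWWWWWWW
95 WWWWWWWWWWWWWWWWWWWWWWWWWWWWWWWWWWWWWWWWWWWWWWWWWWWWWWWWWWWWWWWWWWWWWWWWWWWWWWWWWW
100 WWWWWWWWWWWWWWWWWWWWWWWWWWWWWWWWWWWWWWWWWWWWWWWWWWWWWWWWWWWWWWWWWWWWWWWWWWWWWWWWWW
105 WWWWWWWWWWWWWWWWWWWWWWWWWWWWWWWWWWWWWWWWWWWWWWWWWWWWWWWWWWWWWWWWWWWWWWWWWWWWWWWWWW
110 WWWWWWWWWWWWWWWWW++++++++++++++++bbbbbbbbbbbbbbbbbb+++++++++++WWWWWWWWWWWWWWWWWWWW
115 WWWWWWW++bbbbbbbbbbbbbbbbbbbbbbbbbbbbbbbbbbbbbbbbbbbbbbbbbbbbbbbbbbbb++WWWWWWWWWWW
120 WWWWbbbbbbbbbbbbbbbbbbbbbbbbbbbbbbbbbbbbbbbbbbbbbbbbbbbbbbbbbbbbbbbbbbbbbWWWWWWWWW
125 WWWWbbbbbbbbbbbbbbbbbbbbbbbbbbbbbbbbbbbbbbbbbbbbbbbbbbbbbbbbbbbbbbbbbbbbbWWWWWWWWW
130 WWWWbbbbbbbbbbbbbbbbbbbbbbbbbbbbbbbbbbbbbbbbbbbbbbbbbbbbbbbbbbbbbbbbbbbb+WWWWWWWWW
135 WWWWbbbbbbbbbbbbbbbbbbbbbbbbbbbbbbbbbbbbbbbbbbbbbbbbbbbbbbbbbbbbbbbbbbbbbWWWWWWWWW
140 WWWWbbbbbbbbbbbbbbbbbbbbbbbbbbbbbbbbbbbbbbbbbbbbbbbbbbbbbbbbbbbbbbbbbbbb+WWWWWWWWW
145 WWWWbbbbbbbbbbbbbbbbbbbbbbbbbbbbbbbbbbbbbbbbbbbbbbbbbbbbbbbbbbbbbbbbbbbbWWWWWWWWWW
150 WWWWbbbbbbbbbbbbbbbbbbbbbbbbbbbbbbbbbbbbbbbbbbbbbbbbbb
[... 2448 characters left out ...]
................
295 ..................................................................................
300 ..................................................................................
305 ..................................................................................
310 .......................................++++.......................................
315 WW....................................+++++....................................+W+
320 +.....................................++++b.....................................+W
325 .......................................+bbb.......................................
grasp [254. 242.]
tip [255. 324.]
shoulder [254. 188.]
postmid [255. 274.]
```

```bash
python3 - <<'E'
from h import *
for x in(.011,-.011):
  for z in(0,-.01,-.019,-.03): print(x,z,np.round(proj('wrist',tw((x,0.0,z))),0))
im=cv2.imread('pics/w7.png'); g=cv2.cvtColor(im,cv2.COLOR_BGR2GRAY)
for r in(222,228,233,238,250,262,270,310,318): print(r,g[r,236:280:2])
s=bot.sense();print(s['grip_width'],s['grip_force'])
E
```

```text
0.011 0 [255. 214.]
0.011 -0.01 [255. 221.]
0.011 -0.019 [255. 227.]
0.011 -0.03 [255. 236.]
-0.011 0 [255. 247.]
-0.011 -0.01 [255. 254.]
-0.011 -0.019 [255. 262.]
-0.011 -0.03 [255. 272.]
222 [ 70  72  72  73  77 130 142 143 142 142 142 142 133  92  73  72  71  72
  73  72  72  72]
228 [ 72  74  70  72  77 127 142 142 143 142 143 142 132  92  72  73  70  72
  71  72  71  71]
233 [ 74  71  73  71  76 128 142 142 142 143 142 141 132  90  73  72  72  70
  72  72  71  73]
238 [70 71 71 72 65 65 64 65 62 20 20 20 55 66 65 65 66 71 70 72 73 72]
250 [21 23 19 32 64 64 66 65 64 16 21 17 50 65 64 65 65 58 23 23 26 25]
262 [21 23 17 64 64 63 65 64 64 21 18 22 42 65 66 65 64 65 35 19 21 26]
270 [ 26  19  22  24  57 164 170 171 168  52  52  50  99 171 171 168 118  20
  23  20  24  24]
310 [ 24  23  26  21  21  21  34  34  25 123 123 123 103  32  36  31  25  25
  19  19  23  22]
318 [ 22  21  22  17  23  33  38  24 132 140 139 138  79  23  38  41  23  22
  17  23  23  25]
0.00018677900868081023 0.0
```

Closing found nothing, and the picture puts the pad tips higher than I assumed. I'll shift slightly away from the hood and try lower, guarded.

```bash
python3 -m pendant '[0.4,0,0,0,0, 0.4,0,0,0,0, 0.4,-0.006,0,0,0, 0.4,0,0,0.004,0, 0.4,0,0,0.004,0, 0.4,0,0,0,0, 0,0,0,0,0, 0,0,0,0,0, 0,0,0,0,0, 0,0,0,0,0, 0,0,0,0,0]' 60
python3 - <<'E'
from h import *
to((.508,-.3047,.057),-9.1)
o=bot.sense()['position']; print(proj('scene',tw((0,0,0))),proj('scene',tw((0,0,-.03))),proj('scene',(.508,-.3047,.05)),proj('top',tw((0,0,0))))
im=save('scene','s8.png')
u,v=map(int,proj('scene',tw((0,0,-.03)))); print(u,v)
cv2.imwrite('pics/s8b.png',cv2.resize(im[max(v-45,0):v+45,u-60:u+60],(800,600),interpolation=cv2.INTER_CUBIC))
E
```

```text
time_s: 11.3
position: [0.5063, -0.3107, 0.0264]
tool_rot: [-2.395, -2.029, 0.002]
wrist_force: [-10.4, 2.7, 8.6]
grip_width: 0.056
grip_force: 57.0
t 11.3 pos [ 0.5063 -0.3107  0.0264] yawy -9.45 zax [-0.002  0.001 -1.   ]
shift [ 0.0062  0.0006 -0.0306] spin -0.006
(np.float64(135.6748824704472), np.float64(266.20075589726684)) (np.float64(132.12438860315024), np.float64(261.2261399298575)) (np.float64(135.7357904265358), np.float64(261.301900867131)) (np.float64(356.38495431073795), np.float64(205.19507017407494))
132 261
```

```bash
python3 -m pendant '[0.4,0,0,0,0, 0.4,0,0,0,0, 0.4,0,-0.0015,0.002,0, 0.4,0,0,0.003,0, 0.4,0,0,0.003,0, 0.4,0,0,0,0]' 60
python3 -c "
from h import *
to((.508,-.3047,.057),-9.1)"
python3 -m pendant '[0,0,0,0,0, 0,0,0,0,0, 0,0,0,0,0, 0,0,0,0,0, 0,0,0,0,0]' 60
```

```text
time_s: 11.95
position: [0.5057, -0.3105, 0.0173]
tool_rot: [-2.396, -2.03, 0.0]
wrist_force: [0.5, 0.1, -0.0]
grip_width: 0.402
grip_force: 0.0
t 11.95 pos [ 0.5057 -0.3105  0.0173] yawy -9.45 zax [-0.001  0.001 -1.   ]
shift [ 0.0062  0.0013 -0.0397] spin -0.006
time_s: 12.45
position: [0.5059, -0.3107, 0.0181]
tool_rot: [2.397, 2.031, 0.0]
wrist_force: [-1.9, 0.3, 1.9]
grip_width: 0.087
grip_force: 58.7
```

```bash
python3 -m pendant '[0,0,0,0,0, 0,0,0,-0.006,0, 0,0,0,-0.01,0, 0,0,0,-0.01,0, 0,0,0,0,0, 0,0,0,0,0]' 110
python3 - <<'E'
from h import *
d=np.array([np.cos(np.radians(80.8)),np.sin(np.radians(80.8))]);p=bot.sense()['position']
print('rack y of tcp',(p[:2]-[.5059,-.3175])@d)
to((*(p[:2]-.052*d),p[2]))
im=save('wrist','w9.png'); g=cv2.cvtColor(im,cv2.COLOR_BGR2GRAY); h=cv2.cvtColor(im,cv2.COLOR_BGR2HSV)
for r in range(146,345,9): print(r,g[r,228:290:3],h[r,228:290:6,1])
E
```

```text
time_s: 13.05
position: [0.506, -0.3108, 0.0443]
tool_rot: [2.396, 2.03, 0.0]
wrist_force: [-1.3, 0.4, -1.7]
grip_width: 0.064
grip_force: 108.1
rack y of tcp 0.00667304016787996
t 13.05 pos [ 0.506  -0.3108  0.0443] yawy -9.45 zax [ 0.001 -0.    -1.   ]
shift [-0.052   0.0002  0.    ] spin None
146 [69 71 71 70 70 71 71 72 71 72 71 69 71 69 70 70 69 70 69 71 70] [167 163 166 166 164 165 165 167 167 168 165]
155 [71 70 70 69 71 69 69 71 71 71 68 71 71 71 69 72 70 70 69 68 71] [164 165 161 166 160 167 167 169 167 164 165]
164 [71 70 71 70 72 71 69 70 71 70 70 70 71 69 70 70 71 71 70 70 71] [166 166 163 169 161 165 168 167 164 165 162]
173 [70 69 70 70 69 71 71 72 70 70 70 72 70 70 70 70 70 71 69 70 71] [165 165 167 166 165 165 166 167 167 166 160]
182 [70 70 71 68 70 70 71 70 71 70 70 70 70 69 69 69 70 68 71 70 69] [165 163 165 165 165 166 165 167 165 162 166]
191 [71 70 68 68 69 69 69 69 70 71 72 69 71 69 70 71 71 72 70 69 68] [165 169 163 167 165 163 163 165 168 165 168]
200 [ 70  70  71  70  72  71  77 140 140 141 140 139 129  72  72  71  72  70
  72  71  72] [168 165 162  74  21  
[... 1372 characters left out ...]
 48 136 139 137 128  49  23  29  19  20  22
  19  20  18] [26 49 22 15 18 21 20  0 12 13 13]
308 [ 23  18  23  23  19  36  45  49 138 138 138 138  48  38  36  21  23  21
  17  18  26] [ 0 11 40 16 18 21 20 26 32 14 10]
317 [ 22  25  20  22  22  35  31 110 138 138 138 138 103  27  37  26  23  21
  25  17  23] [ 22  44  12 130  16  19  17   7  21  20  11]
326 [ 22  23  22  21  20  22  62 135 138 138 138 135 132  68  21  20  21  23
  22  22  22] [ 21  11  12 151  16  21   6  33  12  22  22]
335 [19 21 16 22 23 21 19 22 24 19 22 20 22 18 19 18 22 18 21 22 19] [36 30 11 24 39 12 43  0 12 12 26]
344 [20 19 20 20 17 24 20 25 18 23 23 25 22 19 20 20 19 19 24 20 19] [24 13 15 46 13 11 11  0  0 20 13]
```

The axle is held, with the shank running unbroken between the pads. Next I draw it back and lay it on the last two posts.

```bash
python3 -m pendant '[0,-0.013,0,0,0, 0,-0.013,0,0,0, 0,-0.013,0,0,0, 0,-0.013,0,0,0, 0,0,0,0,0, 0,0,0,0.008,0, 0,0,0,0.008,0, 0,0,0,0.006,0, 0,0,0,0.004,0, 0,0,0,0,0]' 110
python3 -c "
from h import *
to((.508,-.3047,.057),-9.1)"
python3 -m pendant '[0.2,0,0,0,0, 0.4,0,0,0,0, 0.4,0,0,0,0, 0.4,0,0,-0.02,0, 0.4,0,0,-0.03,0, 0.4,0,0,-0.03,0, 0.4,0,0,-0.02,0, 0.4,0,0,0,0, 0.4,0,0,0,0]' 110
python3 - <<'E'
from h import *
im=save('wrist','w10.png')
d=np.array([np.cos(np.radians(80.8)),np.sin(np.radians(80.8))]);O=np.array([.5059,-.3175])
P=O-.007*d+.015*d; to((*P,.02),-9.2)
hs=cv2.cvtColor(im,cv2.COLOR_BGR2HSV).astype(int)
ch=lambda h,s,v: 'b' if s>120 and 100<h<130 and v>50 else ('o' if s>70 and 8<h<40 and v>60 else ('.' if v<60 else ('W' if v>150 else '+')))
for r in range(60,290,4): print(r,''.join(ch(*hs[r,c]) for c in range(190,320,2)))
for n,y in(('head end',.023),('shoulder',-.007),('tip',-.102),('tcp start',.0)): print(n,np.round(proj('wrist',(*(O+d*y),.05)),0))
E
```

```text
time_s: 14.1
position: [0.4976, -0.3615, 0.0182]
tool_rot: [-2.396, -2.031, -0.0]
wrist_force: [-1.9, 4.1, 4.8]
grip_width: 0.064
grip_force: 109.1
t 14.1 pos [ 0.4976 -0.3615  0.0182] yawy -9.42 zax [-0.  0. -1.]
shift [ 0.0577  0.001  -0.0388] spin -0.006
time_s: 15.0
position: [0.4973, -0.3619, 0.1176]
tool_rot: [-2.397, -2.031, 0.0]
wrist_force: [-0.9, -0.4, -1.5]
grip_width: 0.4
grip_force: 0.0
t 15.05 pos [ 0.497  -0.3617  0.1168] yawy -9.45 zax [-0.001  0.001 -1.   ]
shift [0.053  0.0016 0.0969] spin -0.004
60 WWWWWWWWWWWWW+bbbbbbbbbbbbbbbbbbbbbbbbbbbbbbbbbbbbbbb+WWWWWWWWWWW
64 WWWWWWWWWWWWWWbbbbbbbbbbbbbbbbbbbbbbbbbbbbbbbbbbbbbbb+WWWWWWWWWWW
68 WWWWWWWWWWWWWWbbbbbbbbbbbbbbbbbbbbbbbbbbbbbbbbbbbbbbb+WWWWWWWWWWW
72 WWWWWWWWWWWWW+bbbbbbbbbbbbbbbbbbbbbbbbbbbbbbbbbbbbbbb+WWWWWWWWWWW
76 WWWWWWWWWWWWW+bbbbbbbbbbbbbbbbbbbbbbbbbbbbbbbbbbbbbbb+WWWWWWWWWWW
80 WWWWWWWWWWWWWWbbbbbbbbbbbbbbbbbbbbbbbbbbbbbbbbbbbbbbb+WWWWWWWWWWW
84 WWWWWWWWWWWWWWWWW+bbbbbbbbbbbbbbbbbbbbbbbbbbbbbbbbWWWWWWWWWWWWWWW
88 WWWWWWWWWWWWWWWWW+bbbbbbbbbbbbbbbbbbbbbbbbbbbbbbbbWWWWWWWWWWWWWWW
92 WWWWWWWWWWWWWWWWW+bbbbbbb
[... 2849 characters left out ...]
...++++......WWWWWWWWWWWWWWWW+WWWWWWWWWWWWWW+.....+++++.....
260 +......+++++......+WWWWWWWWWWWWWWWWWWWWWWWWWWWWWW+.....+++++.....
264 .......+++++......+WWWWWWWWWWWWWWWWWWWWWWWWWWWWWW.......+++++....
268 ......+++++.......+WWWWWWWWWWWWWWWWWWWWWWWWWWWWWW.......++++++...
272 ........+WW+......WWWWWWWWWWWWWWWWWWWWWWWWWWWWWWW+......WWW......
276 .........+W+.....+WWWWWWWWWWWWWWWWWWWWWWWWWWWWWWWW......WW.......
280 .................+WWWWWWWWWWWWWWWWWWWWWWWWWWWWWWWW...............
284 .................WWWWWWWWWWWWWWWWWWWWWWWWWWWWWWWWW+..............
288 ................+WWWWWWWWWWWWWWWWWWWWWWWWWWWWWWWWW+..............
head end [258. 114.]
shoulder [258. 151.]
tip [258. 257.]
tcp start [258. 143.]
```

The axle lies at rest as planned: head at rows 112–150, shoulder at row 151 and tip at row 256 of the wrist image. Now I grip the head.

```bash
python3 -m pendant '[0.4,0.0265,0.0006,0,0, 0.4,0.0265,0.0006,0,0, 0.4,0,0,0.03,0, 0.4,0,0,0.03,0, 0.4,0,0,0.02,0, 0.4,0,0,0.01,0, 0.4,0,0,0.005,0, 0.4,0,0,0.004,0, 0.4,0,0,0.003,0, 0.4,0,0,0,0]' 110
python3 -c "
from h import *
to((.5072,-.3096,.014),-9.2)"
python3 -m pendant '[0,0,0,0,0, 0,0,0,0,0, 0,0,0,0,0, 0,0,0,0,0, 0,0,0,0,0]' 110
```

```text
time_s: 16.05
position: [0.5074, -0.31, 0.0162]
tool_rot: [2.397, 2.03, 0.0]
wrist_force: [-0.6, 0.0, -0.8]
grip_width: 0.397
grip_force: 0.0
t 16.05 pos [ 0.5074 -0.31    0.0162] yawy -9.46 zax [ 0. -0. -1.]
shift [ 0.0004 -0.0002  0.0022] spin -0.004
time_s: 16.55
position: [0.507, -0.31, 0.0168]
tool_rot: [-2.397, -2.031, 0.001]
wrist_force: [-5.3, 2.3, 7.0]
grip_width: 0.163
grip_force: 107.5
```

```bash
python3 -m pendant '[0,0,0,-0.01,0, 0,0,0,-0.02,0, 0,0,0,-0.03,0, 0,0,0,-0.03,0, 0,0.0428,-0.0046,0,0, 0,0.0428,-0.0046,0,0, 0,0.0428,-0.0046,0,0, 0,0.0428,-0.0046,0,0, 0,0.0428,-0.0046,0,0, 0,0.0428,-0.0046,0,0, 0,0.0428,-0.0046,0,0, 0,0.0428,-0.0046,0,0, 0,0.0428,-0.0046,0,0, 0,0.0428,-0.0046,0,0, 0,0,0,0,-0.147, 0,0,0,0,-0.147, 0,0,0,0,-0.147, 0,0,0,0,0, 0,0,0,0,0]' 110
python3 - <<'E'
from h import *
to((.5318,.1197,.0068),15.9)
a=save('scene','s11.png');b=save('top','t11.png');w=save('wrist','w11.png')
s=bot.sense();print(s['grip_width'],s['wrist_force'])
for n in('scene','top'):
    print(n,'shoulder',np.round(proj(n,tw((-.0146,0,-.0332))),1),'tip',np.round(proj(n,tw((-.1096,0,-.0332))),1))
    im=a if n=='scene' else b
    hs=cv2.cvtColor(im,cv2.COLOR_BGR2HSV).astype(int)
u,v=map(int,proj('scene',tw((-.08,0,-.0332))))
c=cv2.resize(a[v-42:v+42,u-56:u+56],(800,600),interpolation=cv2.INTER_CUBIC)
cv2.imwrite('pics/s11b.png',c);print(u-56,v-42)
E
```

```text
time_s: 18.45
position: [0.5323, 0.1199, 0.1065]
tool_rot: [1.9, 2.501, 0.001]
wrist_force: [-0.1, -0.1, -1.1]
grip_width: 0.161
grip_force: 107.9
t 18.45 pos [0.5323 0.1199 0.1065] yawy 15.55 zax [ 0.001  0.    -1.   ]
shift [-0.     -0.0006  0.0997] spin -0.006
0.16611688013755666 [ 0.12819539 -0.79575977 -2.16922644]
scene shoulder [293.2 154.4] tip [268.  182.3]
top shoulder [209.1 187.1] tip [243.7 177.9]
220 131
```

View pics/s11b.png

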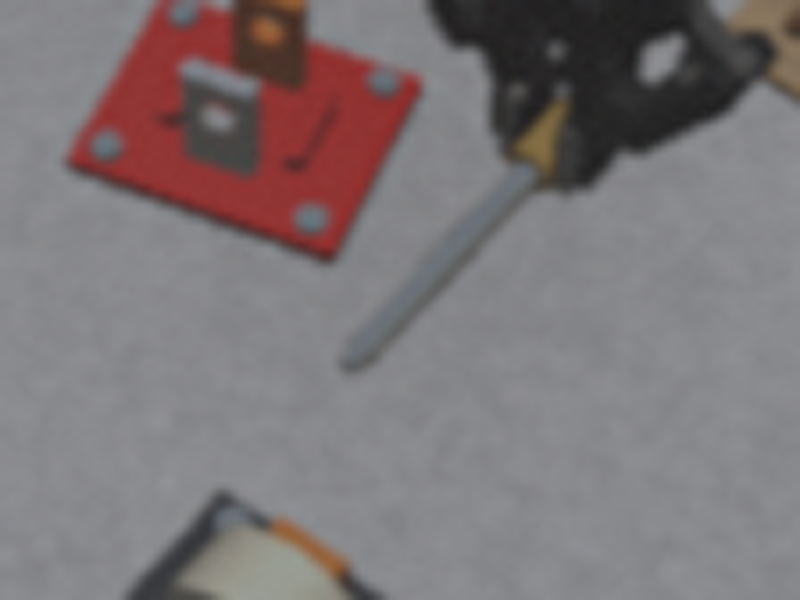

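The scene crop shows the axle level in the grip: tip at (347,363), shoulder at (525,165), both within a pixel of prediction. The crop is the tenth and last picture I may view, so from here I go by numbers. Lower to hole height.

```bash
python3 -m pendant '[0,0,-0.0006,0.01,-0.006, 0,0,0,0.03,0, 0,0,0,0.03,0, 0,0,0,0.02,0, 0,0,0,0.009,0, 0,0,0,0,0, 0,0,0,0,0]' 110
python3 - <<'E'
from h import *
to((.5318,.1197,.0068),15.9)
# check: bracket position in the scene/top view, orange cheek top, vs the assumed pose
a=np.radians(15.9);ex=np.array([np.cos(a),np.sin(a),0]);ey=np.array([-np.sin(a),np.cos(a),0]);O=np.array([.5729,-.0246,0])
P=lambda x,y,z:O+ex*x+ey*y+[0,0,z]
for n in('scene','top'):
    im=bot.capture(n);hs=cv2.cvtColor(im,cv2.COLOR_BGR2HSV).astype(int)
    u,v=map(int,proj(n,P(0,.022,.058)));w=hs[v-10:v+11,u-12:u+13]
    m=(w[...,0]>5)&(w[...,0]<25)&(w[...,1]>110)&(w[...,2]>(110 if n=='scene' else 60))
    ys,xs=np.nonzero(m);print(n,'orange',len(xs),xs.mean()+u-12,ys.mean()+v-10,'pred top centre',np.round(proj(n,P(0,.022,.058)),2),'per mm x',np.round(np.subtract(proj(n,P(.01,.022,.058)),proj(n,P(0,.022,.058)))/10,3))
    # silhouette of dark base corners predicted
    print([tuple(np.round(proj(n,P(x,y,.008)),1)) for x,y in((-.055,.045),(.055,.045),(.055,-.045),(-.055,-.045))])
    cv2.imwrite('pics/%s12.png'%n,im)
E
```

```text
time_s: 19.3
position: [0.532, 0.1197, 0.0077]
tool_rot: [1.887, 2.511, 0.001]
wrist_force: [0.6, 0.5, -0.7]
grip_width: 0.161
grip_force: 107.9
t 19.3 pos [0.532  0.1197 0.0077] yawy 16.14 zax [ 0.001  0.    -1.   ]
shift [ 0.     -0.0002  0.0009] spin 0.004
scene orange 20 262.8 207.15 pred top centre [262.56 206.38] per mm x [0.343 0.23 ]
[(np.float64(250.4), np.float64(198.0)), (np.float64(286.3), np.float64(222.0)), (np.float64(263.8), np.float64(249.5)), (np.float64(227.4), np.float64(223.6))]
top orange 48 250.29166666666669 182.72916666666666 pred top centre [250.34 181.6 ] per mm x [-0.093 -0.333]
[(np.float64(247.7), np.float64(204.6)), (np.float64(237.9), np.float64(169.1)), (np.float64(267.1), np.float64(161.2)), (np.float64(277.3), np.float64(196.5))]
```

```bash
python3 -m pendant '[0,-0.005,0,0.0005,0, 0,-0.005,0,0.0004,0, 0,-0.004,0,0,0, 0,-0.003,0,0,0, 0,-0.003,0,0,0, 0,-0.003,0,0,0, 0,-0.003,0,0,0]' 110
python3 -c "
from h import *
to((.5618,.0145,.0068),15.9)"
```

```text
time_s: 20.1
position: [0.5389, 0.0945, 0.0061]
tool_rot: [-1.887, -2.512, 0.0]
wrist_force: [-0.2, 0.2, -1.7]
grip_width: 0.161
grip_force: 107.9
t 20.1 pos [0.5389 0.0945 0.0061] yawy 16.16 zax [-0.  0. -1.]
shift [-0.0832 -0.0002 -0.0007] spin 0.004
```

Through the orange cheek without force. Continue.

```bash
python3 -m pendant '[0,-0.003,0,-0.0005,0, 0,-0.004,0,0,0, 0,-0.004,0,0,0, 0,-0.004,0,0,0, 0,-0.005,0,0,0, 0,-0.005,0,0,0, 0,-0.004,0,0,0]' 110
python3 -c "
from h import *
to((.5618,.0145,.0068),15.9)"
```

```text
time_s: 20.8
position: [0.547, 0.0663, 0.0066]
tool_rot: [-1.887, -2.511, 0.0]
wrist_force: [0.4, 0.8, -1.7]
grip_width: 0.164
grip_force: 107.9
t 20.8 pos [0.547  0.0663 0.0066] yawy 16.15 zax [-0.  0. -1.]
shift [-0.0539 -0.0002 -0.0002] spin 0.004
```

```bash
python3 -m pendant '[0,-0.003,0,0,0, 0,-0.003,0,0,0, 0,-0.003,0,0,0, 0,-0.003,0,0,0, 0,-0.004,0,0,0, 0,-0.006,0,0,0, 0,-0.006,0,0,0, 0,-0.006,0,0,0, 0,-0.006,0,0,0, 0,-0.006,0,0,0, 0,0,0,0,0]' 110
python3 -c "
from h import *
to((.5618,.0145,.0068),15.9)"
```

```text
time_s: 21.9
position: [0.5599, 0.0219, 0.0066]
tool_rot: [1.888, 2.511, 0.0]
wrist_force: [-0.3, 0.4, -0.9]
grip_width: 0.164
grip_force: 108.7
t 21.9 pos [0.5599 0.0219 0.0066] yawy 16.11 zax [ 0. -0. -1.]
shift [-0.0076 -0.0002 -0.0002] spin 0.004
```

Only the seating is left, pressing gently in 1.5 mm rows.

```bash
python3 -m pendant '[0,-0.002,0,0,0, 0,-0.002,0,0,0, 0,-0.0015,0,0,0, 0,-0.0015,0,0,0, 0,-0.0015,0,0,0, 0,0,0,0,0]' 110
python3 -c "
from h import *
to((.5618,.0145,.0068),15.9)"
```

```text
time_s: 22.5
position: [0.5621, 0.0144, 0.0066]
tool_rot: [1.887, 2.511, -0.0]
wrist_force: [-0.2, 0.2, -0.8]
grip_width: 0.16
grip_force: 108.7
t 22.5 pos [0.5621 0.0144 0.0066] yawy 16.15 zax [-0. -0. -1.]
shift [ 0.0002 -0.0003 -0.0002] spin 0.004
```

```bash
python3 -m pendant '[0,-0.0015,0,0,0, 0,-0.001,0,0,0, 0,0,0,0,0]' 110; python3 -m pendant '[0,-0.0015,0,0,0, 0,0,0,0,0]' 110
```

```text
time_s: 22.8
position: [0.5623, 0.0133, 0.0065]
tool_rot: [-1.886, -2.51, -0.001]
wrist_force: [-3.1, 11.7, 0.7]
grip_width: 0.161
grip_force: 108.9
time_s: 23.0
position: [0.5623, 0.0133, 0.0065]
tool_rot: [-1.884, -2.509, -0.002]
wrist_force: [-5.8, 21.4, 3.5]
grip_width: 0.164
grip_force: 109.2
```

Stopped with 21 N axially and no further travel, so the shoulder is against the cheek. I relieve the push, open and retreat upward.

```bash
python3 -m pendant '[0,0.0023,0,0,0, 0,0,0,0,0]' 110; python3 -m pendant '[0.25,0,0,0,0, 0.35,0,0,0,0, 0.45,0,0,0,0, 0.45,0,0,0,0, 0.45,0,0,0,0, 0.45,0,0,-0.01,0, 0.45,0,0,-0.02,0, 0.45,0,0,-0.04,0, 0.45,0,0,-0.04,0, 0.45,0,0,-0.04,0, 0.45,0,0,-0.03,0, 0.45,0,0,0,0, 0.45,0,0,0,0]' 20
python3 - <<'E'
from h import *
to((.5618,.0145,.0068),15.9)
im=save('wrist','w13.png');hs=cv2.cvtColor(im,cv2.COLOR_BGR2HSV).astype(int)
ch=lambda h,s,v: 'o' if s>130 and 5<h<25 and v>60 else('y' if s>50 and 10<h<45 and v>90 else ('.' if v<60 else ('W' if v>150 else '+')))
for r in range(120,290,3): print(r,''.join(ch(*hs[r,c]) for c in range(196,320,2)))
a=np.radians(15.9);ex=np.array([np.cos(a),np.sin(a),0]);ey=np.array([-np.sin(a),np.cos(a),0]);O=np.array([.5729,-.0246,0])
for n,y,z in(('head end top',.056,.049),('shoulder top',.026,.049),('cheek outer top',.026,.058),('inner top',.018,.058)): print(n,np.round(proj('wrist',O+ey*y+[0,0,z]),1))
E
```

```text
time_s: 23.2
position: [0.5624, 0.0134, 0.0066]
tool_rot: [-1.886, -2.512, -0.0]
wrist_force: [-1.4, 6.5, 0.0]
grip_width: 0.166
grip_force: 109.0
time_s: 24.5
position: [0.5626, 0.0128, 0.1873]
tool_rot: [1.887, 2.511, 0.001]
wrist_force: [-0.3, -0.1, -0.3]
grip_width: 0.45
grip_force: 0.0
t 24.5 pos [0.5626 0.0128 0.1873] yawy 16.16 zax [ 0.001 -0.    -1.   ]
shift [ 0.0019 -0.0005  0.1805] spin 0.004
120 WWWWWWWWWWWWWWWWWWWWWWWWWWWWWWWWWWWWWWWWWWWWWWWWWWWWWWWWWWWWWW
123 WWWWWWWWWWWWWWWWWWWWWWWWWWWWWWWWWWWWWWWWWWWWWWWWWWWWWWWWWWWWWW
126 WWWWWWWWWWWWWWWWWWWWWWWWWWWWWWWWWWWWWWWWWWWWWWWWWWWWWWWWWWWWWW
129 WWWWWWWWWWWWWWWWWWWWWWWWWWWWWWWWWWWWWWWWWWWWWWWWWWWWWWWWWWWWWW
132 WWWWWWWWWWWWWWWWWWWWWWWWWWWWWWWWWWWWWWWWWWWWWWWWWWWWWWWWWWWWWW
135 WWWWWWWWWWWWWWWWWWWWWWWWWWWWWWWWWWWWWWWWWWWWWWWWWWWWWWWWWWWWWW
138 WWWWWWWWWWWWWWWWWWWWWWWWWWWWWWWWWWWWWWWWWWWWWWWWWWWWWWWWWWWWWW
141 WWWWWWWWWWWWWWWWWWWWWWWWWWWWWWWWWWWWWWWWWWWWWWWWWWWWWWWWWWWWWW
144 WWWWWWWWWWWWWWWWWWWWWWWWWWWWWWWWWWWWWWWWWWWWWWWWWWWWWWWWWWWWWW
147 WWWWWWWWWWWWWWWWWWWWWWWWWWWWWWWWWWWWWWWWWWWWWWWWWWWWWWWWWWWWWW
150 WWWWWWWWWWWWWWWWWWW
[... 2533 characters left out ...]
.......WWWWWWWWWWWWWWWWWWWWWWWWWWWWWWWWWWW.......++++++.
267 ++++++.......+WWWWWWWWWWWWWWWWWWWWWWWWWWWWWWWWWW........+++++.
270 ++++++.......WWWWWWWWWWWWWWWWWWWWWWWWWWWWWWWWWWW........++++++
273 ...WW+.......WWWWWWWWWWWWWWWWWWWWWWWWWWWWWWWWWWW+......+WW+...
276 ....W+.......WWWWWWWWWWWWWWWWWWWWWWWWWWWWWWWWWWWW......+W+....
279 ............WWWWWWWWWWWWWWWWWWWWWWWWWWWWWWWWWWWWW.............
282 ............WWWWWWWWWWWWWWWWWWWWWWWWWWWWWWWWWWWWW+............
285 ............WWWWWWWWWWWWWWWWWWWWWWWWWWWWWWWWWWWWW+............
288 ...........+WWWWWWWWWWWWWWWWWWWWWWWWWWWWWWWWWWWWWW............
head end top [256.2 159.8]
shoulder top [256.1 187.5]
cheek outer top [256.1 189.9]
inner top [256.  197.3]
```

```bash
python3 - <<'E'
from h import *
im=cv2.imread('pics/w13.png');hs=cv2.cvtColor(im,cv2.COLOR_BGR2HSV)
for r in range(154,200): print(r,[tuple(int(x) for x in hs[r,c]) for c in(246,250,254,258,262)])
a=np.radians(15.9);ey=np.array([-np.sin(a),np.cos(a),0]);O=np.array([.5729,-.0246,0])
for y in(-.069,-.067,-.065): print('tip',y,proj('wrist',O+ey*y+[0,0,.0395]))
for z in(.031,.049):print('head end',z,proj('wrist',O+ey*.056+[0,0,z]))
E
```

```text
154 [(165, 6, 168), (170, 5, 169), (150, 4, 171), (162, 7, 171), (165, 6, 171)]
155 [(160, 5, 165), (165, 6, 169), (165, 6, 168), (165, 6, 170), (158, 6, 170)]
156 [(160, 5, 164), (170, 5, 163), (16, 47, 120), (16, 46, 122), (165, 6, 167)]
157 [(165, 6, 166), (18, 145, 79), (17, 140, 80), (17, 143, 80), (18, 126, 85)]
158 [(162, 8, 168), (18, 140, 89), (18, 142, 90), (18, 140, 89), (18, 142, 99)]
159 [(158, 6, 167), (19, 143, 141), (19, 138, 137), (19, 137, 138), (18, 144, 150)]
160 [(165, 3, 157), (19, 142, 142), (20, 136, 158), (19, 138, 155), (18, 144, 150)]
161 [(150, 4, 61), (19, 140, 144), (20, 137, 156), (20, 137, 155), (18, 144, 151)]
162 [(90, 5, 52), (19, 141, 145), (19, 138, 157), (20, 135, 155), (18, 144, 150)]
163 [(116, 28, 64), (19, 143, 144), (20, 136, 157), (20, 137, 155), (18, 143, 150)]
164 [(114, 20, 65), (19, 142, 145), (19, 136, 158), (20, 136, 156), (18, 146, 150)]
165 [(115, 23, 66), (19, 143, 146), (20, 136, 158), (20, 135, 155), (18, 147, 149)]
166 [(116, 29, 62), (19, 141, 147), (20, 136, 156), (20, 137, 156), (18, 145, 149)]
167 [(110, 24, 64), (19, 141, 1
[... 2397 characters left out ...]
]
196 [(15, 164, 171), (15, 167, 169), (14, 155, 173), (14, 154, 174), (15, 167, 171)]
197 [(16, 86, 101), (17, 88, 99), (16, 71, 112), (17, 64, 116), (16, 100, 105)]
198 [(19, 34, 82), (16, 35, 81), (16, 35, 81), (19, 35, 80), (16, 35, 81)]
199 [(16, 36, 79), (18, 32, 80), (16, 35, 81), (17, 29, 80), (18, 32, 80)]
tip -0.069 (np.float64(255.83352431739502), np.float64(260.46303972604414))
tip -0.067 (np.float64(255.8383293794375), np.float64(259.0511358681812))
tip -0.065 (np.float64(255.84316565601262), np.float64(257.63137673670644))
head end 0.031 (np.float64(256.2084222394077), np.float64(156.68728402203175))
head end 0.049 (np.float64(256.1751452018155), np.float64(159.83357004212309))
```

The axle is in place. There may be a faint sliver of gap at the shoulder, so I press the head's end home with shut fingers, watching the force.

```bash
python3 -m pendant '[0,0.02,-0.0005,0,0, 0,0.017,0,0,0, 0,0,0,0,0, 0,0,0,0.04,0, 0,0,0,0.05,0, 0,0,0,0.05,0, 0,0,0,0.03,0, 0,0,0,0.008,0, 0,0,0,0,0]' 60 ; python3 -m pendant '[0,-0.002,0,0,0, 0,-0.002,0,0,0, 0,-0.001,0,0,0, 0,0,0,0,0]'; python3 -m pendant '[0,-0.001,0,0,0, 0,-0.001,0,0,0, 0,0,0,0,0]';python3 -m pendant '[0,-0.001,0,0,0, 0,-0.001,0,0,0, 0,0,0,0,0]'
```

```text
time_s: 25.45
position: [0.5515, 0.0481, 0.0081]
tool_rot: [-1.886, -2.511, 0.002]
wrist_force: [-0.4, -0.1, -0.1]
grip_width: -0.004
grip_force: 0.0
time_s: 25.85
position: [0.5536, 0.0432, 0.0094]
tool_rot: [1.887, 2.51, 0.001]
wrist_force: [0.2, -0.5, -0.3]
grip_width: -0.002
grip_force: 0.0
time_s: 26.15
position: [0.5538, 0.0414, 0.0086]
tool_rot: [1.887, 2.511, 0.0]
wrist_force: [0.7, -0.1, 0.4]
grip_width: -0.003
grip_force: 0.0
time_s: 26.45
position: [0.5543, 0.0399, 0.0086]
tool_rot: [-1.887, -2.511, -0.001]
wrist_force: [-0.2, 3.5, 0.2]
grip_width: 0.001
grip_force: 1.8
```

```bash
python3 -m pendant '[0,-0.001,0,0,0, 0,-0.001,0,0,0, 0,0,0,0,0]'; python3 -m pendant '[0,-0.001,0,0,0, 0,-0.001,0,0,0, 0,0,0,0,0]'
```

```text
time_s: 26.75
position: [0.5542, 0.0397, 0.0085]
tool_rot: [-1.885, -2.51, -0.002]
wrist_force: [-4.5, 17.1, 2.7]
grip_width: 0.002
grip_force: 9.4
time_s: 27.05
position: [0.5543, 0.0396, 0.0085]
tool_rot: [-1.883, -2.508, -0.004]
wrist_force: [-8.0, 33.1, 5.9]
grip_width: 0.001
grip_force: 16.8
```

It is firm at 33 N with no travel, so it is home. I back off, rise, recheck and hand in.

```bash
python3 -m pendant '[0,0.004,0,0,0, 0,0.008,0,0,0, 0,0.01,0,0,0, 0,0,0,-0.03,0, 0,0,0,-0.05,0, 0,0,0,-0.05,0, 0,0,0,-0.05,0, 0,0,0,0,0, 0,0,0,0,0]'
python3 - <<'E'
from h import *
im=save('wrist','w14.png');hs=cv2.cvtColor(im,cv2.COLOR_BGR2HSV).astype(int)
a=np.radians(15.9);ey=np.array([-np.sin(a),np.cos(a),0]);O=np.array([.5729,-.0246,0])
for n,y,z in(('end',.056,.049),('shoulder top',.026,.049),('cheek outer top',.026,.058),('inner',.018,.058),('roller far top',-.015,.072)):print(n,np.round(proj('wrist',O+ey*y+[0,0,z]),1))
c=256;v=int(proj('wrist',O+ey*.026+[0,0,.049])[1])
print([(r,*map(int,hs[r,c])) for r in range(v-4,v+12)])
t=bot.capture('top').astype(int);t0=cv2.imread('pics/t1.png').astype(int)
D=np.abs(t-t0).max(2)>40;n,l,st,ce=cv2.connectedComponentsWithStats(D.astype(np.uint8))
print([(tuple(np.round(ce[i]*1.5625)),int(st[i,4])) for i in range(1,n) if st[i,4]>8])
E
```

```text
time_s: 27.95
position: [0.5494, 0.0571, 0.1893]
tool_rot: [1.886, 2.51, 0.002]
wrist_force: [-1.1, -0.4, -0.6]
grip_width: -0.003
grip_force: 0.0
end [256.7 201.3]
shoulder top [256.6 226.6]
cheek outer top [256.6 229.9]
inner [256.6 236.5]
roller far top [256.4 268.4]
[(222, 20, 136, 159), (223, 20, 137, 160), (224, 18, 143, 148), (225, 15, 157, 114), (226, 11, 185, 88), (227, 11, 194, 88), (228, 12, 186, 103), (229, 14, 179, 157), (230, 14, 181, 189), (231, 14, 178, 189), (232, 14, 179, 189), (233, 14, 178, 189), (234, 14, 174, 152), (235, 15, 161, 73), (236, 150, 24, 21), (237, 60, 38, 20)]
[((np.float64(323.0), np.float64(426.0)), 18182), ((np.float64(379.0), np.float64(269.0)), 10), ((np.float64(404.0), np.float64(282.0)), 245), ((np.float64(421.0), np.float64(278.0)), 10), ((np.float64(386.0), np.float64(297.0)), 26), ((np.float64(212.0), np.float64(317.0)), 96), ((np.float64(225.0), np.float64(322.0)), 52), ((np.float64(567.0), np.float64(321.0)), 100), ((np.float64(49.0), np.float64(562.0)), 3340), ((np.float64(407.0), np.float64(543.0)), 10), ((np.float64(374.0), np.float64(567.0)), 238), ((np.float64(418.0), np.float64(560.0)), 21), ((np.float64(434.0), np.float64(577.0)), 64), ((np.float64(449.0), np.float64(589.0)), 35), ((np.float64(346.0), np.float64(596.0)), 10)]
```

The brass now runs straight into orange with no grey sliver. Nothing changed in the top view at the can, the screwdriver or the old roller.

```bash
python3 -c "
from bench import bot
print(bot.sign_off())"
```

```text
the job is handed in; nothing more can be done
None
```

The roller stands between the bracket's cheeks with the axle through both, its brass head pressed home against the orange cheek and both let go; the grease can, screwdriver and old roller were not touched, and the job was handed in at about 28 s (no verdict was returned).

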